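# Ready the band saw for a blade change

### The job

Get the band saw ready for a blade change: with the scraper block, sweep all five metal offcuts along the saw's table into the chip tray at its open end, without touching them with the gripper, and stand the block back down flat on the bench. Then turn the spring-return tension dial on the saw clockwise, past its first two clicks to the third, the long wide mark, and finish while still gripping its bar there: if you let go it springs back, so do not release it at the end. Leave the tape roll, the jar and the wrench where they are.

Things in the scene. Friction and masses are not known exactly. Their poses are not given: they have to be found in the camera images.
- saw: band saw, fixed on the bench; origin on the bench (z = 0); x from the table towards the housing (away from the robot at yaw 0), y along the table, z up. Table plate x -130 to -10, y -125 to +135 mm, top at 55 mm. Behind it the flat aluminium blade housing, x 10 to 160, y -250 to +140 mm, top at 80 mm
- motor (a point): middle of the top of the orange motor behind the housing, 130 mm above the bench, axes as the saw's: the motor is 100 (x) by 110 mm (y). An orange handle 28 mm thick runs from it to 220 mm in +y, up to 135 mm above the bench
- plate (a point): centre of the table plate's upper face, 55 mm above the bench, axes as the saw's. Clear width 120 mm (x) between two side fences; 130 mm each way in y: a fence at the +y end, open at the -y end towards the tray. All fences stand 12 mm above the plate
- tray (a point): centre of the chip tray's floor, 15 mm above the bench, axes as the saw's; open-topped grey tray at the table's open (-y) end, inside 148 mm (x) by 114 mm (y), outer walls 55 mm above the bench, level with the plate
- dial (a joint): angle of the tension dial in rad: 0 at rest, grows clockwise seen from above; clicks (detents) at 0.35, 0.70 and 1.05, hard stop at 1.13. A return spring drives it back to 0 when let go, with 0.07 to 0.23 N m, rising and falling over each click; no click holds it by itself
- grip_bar: steel bar on the round dial (72 mm across) and turning with it: 62 long (its x), 14 thick (its y), 28 mm tall; origin at the middle of its foot, on the dial's axis 92 mm above the bench; top at 120 mm. Its -x end is the pointer (dark line): along the saw's -x at rest, turning clockwise towards the saw's +y past marks on the housing; the third click's is long and wide
- scraper: pale wooden scraper block: base 104 (its x) x 40 (its y) x 22 mm tall, ridge handle 60 (x) x 22 (y) mm centred on top, up to 60 mm; 0.1 to 0.2 kg; origin under the centre of its base. Stands on the bench beyond the table's +y end at the start. A steel strip faces one long side; both long sides sweep equally well
- chip0: dark steel offcut on the saw table: rectangular stub 24 x 16 mm, 12 tall; 30 g; origin at its underside
- chip1: dark steel offcut on the saw table: round slug 18 mm across, 12 tall; 30 g; origin at its underside
- chip2: dark steel offcut on the saw table: square stub 18 x 18 mm, 10 tall; 30 g; origin at its underside
- chip3: dark steel offcut on the saw table: L-shaped stub about 26 x 20 mm, 12 tall; 30 g; origin at its underside
- chip4: dark steel offcut on the saw table: round slug 22 mm across, 10 tall; 30 g; origin at its underside
- tape: grey roll of tape lying flat, 84 mm across, 45 mm high, origin under its centre; may not be moved (over 30 mm)
- jar: amber glass jar with steel cap, 70 mm across, 100 mm tall, origin under its centre; may not be moved (over 30 mm)
- wrench: steel wrench lying on the bench, behind the tape and scraper places, some 200 mm long, origin under its middle; may not be moved (over 30 mm)

How it is judged (in metres and radians):
On the way, in this order (a step that is already met when the one before it is completed fails the run):
1. all five offcuts lie in the chip tray (y of chip0 in the frame of tray between -0.062 and 0.062 m and x of chip0 in the frame of tray between -0.078 and 0.078 m and z of each of chip0, chip1, chip2, chip3, chip4 in the frame of tray below 0.032 m and y of chip1 in the frame of tray between -0.062 and 0.062 m and x of chip1 in the frame of tray between -0.078 and 0.078 m and y of chip2 in the frame of tray between -0.062 and 0.062 m and x of chip2 in the frame of tray between -0.078 and 0.078 m and y of chip3 in the frame of tray between -0.062 and 0.062 m and x of chip3 in the frame of tray between -0.078 and 0.078 m and y of chip4 in the frame of tray between -0.062 and 0.062 m and x of chip4 in the frame of tray between -0.078 and 0.078 m), for 0.2 s.
2. the scraper block stands flat on the bench, let go (height (world z) of scraper below 0.01 m and angle between scraper's own z axis and vertical below 0.1 rad and contact force between the fingers and scraper below 0.1 N), for 0.2 s.
3. the dial is turned past two clicks to the third (value of joint dial above 0.95 rad), for 0.3 s.
At the end, for the whole second after the job is handed in: all five offcuts inside the tray, under 32 mm above its floor; scraper block flat on the bench (under 10 mm up, tilt under 0.1 rad), not touched by the fingers; dial at its third click (over 0.95 rad, up to the stop), held by the fingers on its bar (over 2 N) through the last second (all of step 1 and all of step 2 and value of joint dial above 0.95 rad and contact force between the fingers and grip_bar above 2 N and contact force between scraper and grip_bar below 0.1 N); the arm keeps its last pose, push and grip.
It fails at once if the gripper or arm touches an offcut (contact force between any of the fingers, the arm and chip0 above 0.5 N or contact force between any of the fingers, the arm and chip1 above 0.5 N or contact force between any of the fingers, the arm and chip2 above 0.5 N or contact force between any of the fingers, the arm and chip3 above 0.5 N or contact force between any of the fingers, the arm and chip4 above 0.5 N).
It fails at once if the roll of tape is moved more than 30 mm (distance of tape from where it was at the start of the episode above 0.03 m).
It fails at once if the jar is moved more than 30 mm (distance of jar from where it was at the start of the episode above 0.03 m).
It fails at once if the wrench is moved more than 30 mm (distance of wrench from where it was at the start of the episode above 0.03 m).
It also fails if it takes over 64 s, if anything falls off the work surface, if the arm or the gripper's body presses on something with over 40 N, if the wrist force passes 120 N, or if a joint passes its speed limit or range.

### The arm

A 6-joint arm with a two-finger parallel gripper is mounted at the origin on the work surface. World frame = base frame: x ahead of the robot, y to its left, z up, the work surface at z = 0. Lengths are in mm, angles in rad, forces in N, time in s.
With the tool pointing down it reaches from about 250 to 775 mm from the base axis. Payload 8.9 kg.
Tool frame: the origin (TCP) lies where the fingers leave the gripper's body, on its centre line; the fingertips stand 73 mm ahead of it and the grasp point (between the pads) lies 54 mm ahead of it; z points along the fingers, y is the line along which they close (so a half turn about z gives the same grasp; the last joint's range is limited). The gripper opens to 85 mm and grips with 20 to 120 N. Pads are 22 mm wide; open, the fingers measure 114 mm over their backs; the gripper's body (76 mm by 85 mm) begins 54 mm behind the grasp point. The pads swing forward as they close: fully open they stand 13 mm farther back than shut.
Start: joints at [-1.344, 0.291, -0.153, 1.127, 0, 1.431], TCP at [187.792, -490.263, 303.905] pointing down, gripper open.
Joint ranges: [-2.52, 2.52], [-0.91, 1.74], [-1.3, 1.37], [-1.96, 2.02], [-1.52, 1.47], [-3.14, 3.14]. Speed limits (rad/s): [2.22, 2.22, 2.79, 3.14, 3.14, 3.14].

### API

Orientations are given as [roll, pitch, yaw] about the fixed x, y, z axes, in that order (R = Rz(yaw) Ry(pitch) Rx(roll)).
In Python, from plant import arm, cams gives the robot as it stands. The module is installed in compiled form; this text tells all that it offers.
- The arm moves only by the tool servo_tool, never from a script. Its argument "commands" is a list of rows, each an object with "claw": the opening, from 0 (shut) to 1 (fully open); "xyz": the shift along the tool's x, y, z each as a share of 40 cm, from -1 to 1, a list of three; "roll": the turn about the tool's z as a share of pi rad, from -1 to 1. In form: [{"claw": claw, "xyz": [dx, dy, dz], "roll": roll}, ...]. A call has 1 to 5 rows; each row is the pose to reach, as a shift and turn from the pose commanded when the call began, along the tool's axes at that moment, turning the shorter way round; what a row does not reach only later rows make up. A row lasts 1/8 s, in which the tool goes at most 62.5 mm and 10.7 degrees, less where a joint would pass 70% of its speed; a pose out of reach is approached as far as the arm can. A call with a number of a shift or a turn outside -1 to 1 is refused whole. A call with a gripper value outside its range is refused whole. The fingers move at their own pace and stop on an object; "squeeze" is the grip in N (left out, the last holds). Time passes only in rows, so rows that repeat a pose let the fingers close. It gives the time, the measured TCP pose, the force, the opening and the grip force at its end, in the units of the state.
- arm.observe(): the state, without advancing time (a new reading comes with each control period).
- cams.grab_frame(name): name is "side" or "top" or "wrist"; returns the picture (400x640x3 uint8, red, green, blue); there is no depth.
- cams.camera_params(name): a dict with "camera_matrix" (3x3 intrinsics, pixels), "k1" (the pictures are not rectified: a ray, as slopes to the right and down, at radius r is drawn at 1 + k1 r^2 times it, then the intrinsics apply), "position" and "rotation" of the camera in the world. Camera axes: x right, y down, z forward; pixel columns grow to the right and rows downward; lengths in mm; the calibration is good to about 2 mm. A picture is of the moment at which its call begins: read the wrist's pose just before it. camera_params takes no time and is no camera call; for the wrist camera it gives the pose at the moment of the call.
- arm.close_job(): hands the job in; it is judged then, once.
The state is a dict: "clock": time; "joint_pos": joint angles; "joint_velocities": joint speeds; "tau": joint torques, N m; "tool_pos": TCP position; "ee_rot": TCP orientation; "wrist_force": force on the tool from outside, world axes, zero at the start; "moment": the same for the moment, N m; "gripper_width": opening from 0.0 (shut) to 1.0 (fully open); "grip_force": force on a finger pad.
Only numpy, scipy, OpenCV 4.12 (cv2) and the standard library are available. Lean on these libraries where they do the work, as an engineer would, in place of code of your own. Each camera call takes 0.05 s, during which the arm holds its last target. There are 200 camera calls.

## Working session

There is one attempt and no reset: what is moved stays moved. The work goes in short steps, Python scripts to look and compute and a tool call to move; the robot and the scene stay as the last step left them, time stands still between calls to the robot, and variables do not carry over. Pictures are saved under pics/ and viewed, at most 10 in all, crops included, and the job is handed in when it is done.

Besides the shell and the picture viewer there is one more tool, called after "Emit:" as name([rows], argument=value, ...), one row to a line, values as JSON. servo_tool: Moves the arm, as the interface text tells. Its arguments: {"type":"object","properties":{"commands":{"type":"array","items":{"type":"object","properties":{"claw":{"type":"number"},"xyz":{"type":"array","items":{"type":"number"}},"roll":{"type":"number"}}}},"squeeze":{"type":"number"}},"required":["commands"]}

```bash
mkdir -p pics
python3 - <<'E'
from plant import arm,cams
import cv2
s=arm.observe();print(s)
for n in("top","side"):
    im=cams.grab_frame(n);cv2.imwrite(f"pics/{n}0.png",im[:,:,::-1]);print(n,cams.camera_params(n))
E
```

```text
{'clock': 0.0, 'joint_pos': array([-1.34432495e+00,  2.91295707e-01, -1.54098000e-01,  1.12666963e+00,
        2.12286715e-05,  1.43149938e+00]), 'joint_velocities': array([-0.00201556, -0.00068341, -0.00076703, -0.00135094,  0.0017025 ,
       -0.00083771]), 'tau': array([-4.55134505e-04, -5.37146223e+01,  3.31372190e+01,  1.59899087e-02,
       -3.40282077e-04, -8.57125315e-06]), 'tool_pos': array([ 187.71281957, -489.95277052,  303.33478472]), 'ee_rot': array([-3.14034086e+00, -1.96943519e-04,  3.65768184e-01]), 'wrist_force': array([0.28352659, 0.39564607, 0.59761971]), 'moment': array([-0.01071334, -0.01146754,  0.04881232]), 'grip_force': 0.0, 'gripper_width': 1.0002328553704498}
top {'camera_matrix': array([[458.07472654,   0.        , 316.70664879],
       [  0.        , 458.07472654, 194.12114282],
       [  0.        ,   0.        ,   1.        ]]), 'k1': 0.029586995978292653, 'position': array([ 403.07567464,   74.46276556, 1076.09430914]), 'rotation': array([-2.94145463,  0.01223051, -1.56034776])}
side {'camera_matrix': array([[414.68477034,   0.        , 319.99492239],
       [  0.        , 414.68477034, 207.92981766],
       [  0.        ,   0.        ,   1.        ]]), 'k1': -0.0817393768355426, 'position': array([ 449.47795308, -750.80378206,  911.16093309]), 'rotation': array([-2.33489052,  0.00479705, -0.18910958])}
```

View pics/top0.png

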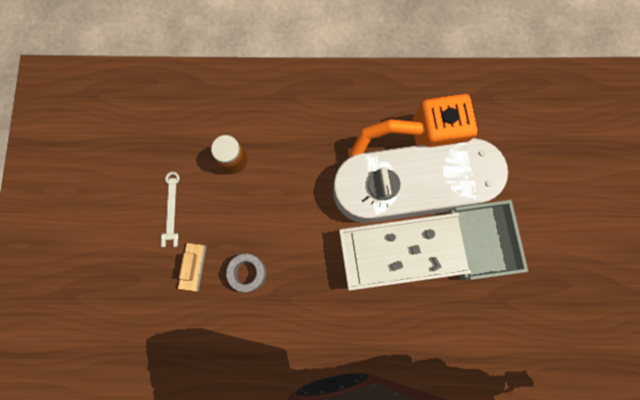

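View pics/side0.png

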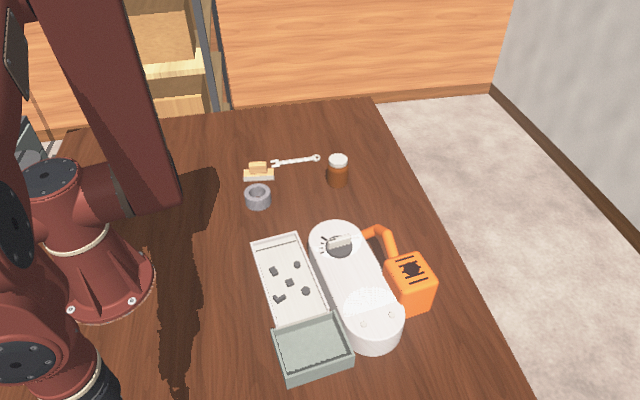

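The top view shows: the table at px (342–465, 215–290), tray at (455–525, 200–278), dial at (382,184), scraper at (191,267), tape at (245,272), wrench at (171,210), jar at (227,150), and motor at (449,118). The side view agrees. I'll enlarge the top view for accurate corners.

```bash
cat > h.py <<'E'
import numpy as np,cv2
from scipy.spatial.transform import Rotation as R
from plant import arm,cams
def ray(n,uv,P=None):
    P=P or cams.camera_params(n);K=P["camera_matrix"]
    uv=np.atleast_2d(np.array(uv,float))
    d=(uv-[K[0,2],K[1,2]])/K[0,0]; s=d.copy()
    for _ in range(20): s=d/(1+P["k1"]*(s**2).sum(1,keepdims=True))
    v=np.c_[s,np.ones(len(s))]
    return P["position"],R.from_euler("xyz",P["rotation"]).apply(v)
def onz(n,uv,z,P=None):
    o,v=ray(n,uv,P); return (o+v*((z-o[2])/v[:,2])[:,None])[:,:2].round(1)
E
python3 - <<'E'
import cv2
from h import *
im=cv2.imread("pics/top0.png")
a=cv2.resize(im[95:305,330:535],None,fx=2.8,fy=2.8,interpolation=cv2.INTER_CUBIC)
b=cv2.resize(im[160:300,150:270],None,fx=1.9,fy=1.9,interpolation=cv2.INTER_CUBIC)
c=cv2.copyMakeBorder(b,0,a.shape[0]-b.shape[0],0,0,cv2.BORDER_CONSTANT)
o=cv2.hconcat([a,c]);print(o.shape,a.shape)
cv2.imwrite("pics/crop1.png",o[:, :800])
E
```

```text
(588, 802, 3) (588, 574, 3)
```

View pics/crop1.png

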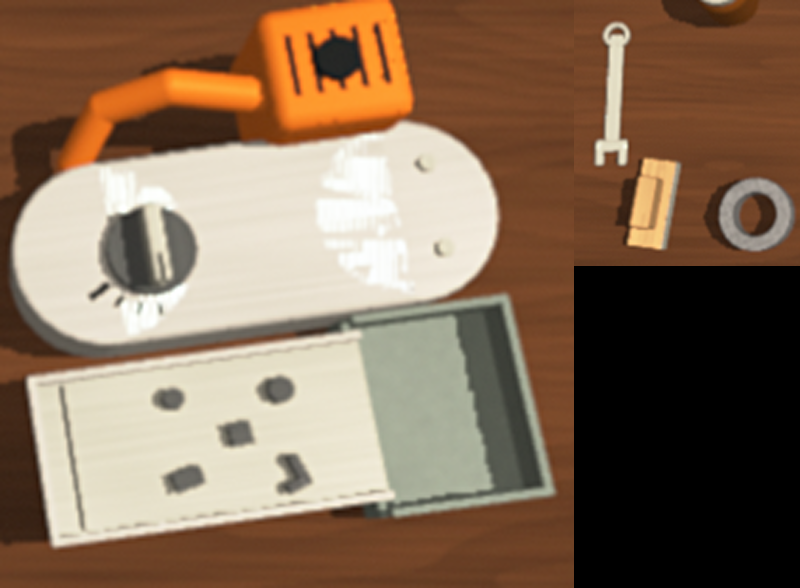

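The crop shows the dial's bar pointing towards (163,280). The marks fan out to the lower left, with the long one at (99,291). The plate corners are at (27,376), (53,545), (360,333) and (392,497).

Run:
```python
from h import *
A=lambda L:[(330+u/2.8,95+v/2.8) for u,v in L]
B=lambda L:[(150+(u-574)/1.9,160+v/1.9) for u,v in L]
def p(n,L,z): print(n,onz("top",L,z).tolist())
p("fence",A([(27,376),(53,545),(360,333),(392,497)]),67)
p("tray",A([(508,296),(552,492),(380,516),(345,322)]),55)
p("dial",A([(150,249)]),92);p("bar",A([(150,205),(163,280),(145,206),(157,206),(157,282),(171,280)]),120)
p("longmark",A([(99,291)]),80)
p("motor",A([(262,18),(390,0),(412,112),(282,130)]),130)
p("chips",A([(168,397),(275,388),(236,433),(184,478),(292,472)]),65)
p("scrbase",B([(642,157),(680,162),(667,248),(627,244)]),22)
p("scrtop",B([(639,175),(658,178),(650,228),(631,226)]),60)
p("tape",B([(757,214)]),45);p("wrench",B([(611,150),(616,35),(597,162),(626,162)]),5)
p("jar",[(226,149)],100)
```

```text
fence [[528.7, 37.4], [398.5, 17.4], [565.4, -225.6], [437.9, -243.3]]
tray [[598.5, -348.1], [443.9, -370.0], [423.7, -236.9], [576.2, -217.7]]
dial [[626.6, -58.1]]
bar [[654.9, -54.9], [596.2, -63.7], [654.0, -51.1], [654.1, -60.3], [594.6, -59.1], [596.3, -69.7]]
longmark [[595.0, -18.9]]
motor [[803.4, -143.3], [818.4, -242.9], [727.0, -254.9], [712.2, -155.5]]
chips [[513.4, -73.6], [521.3, -157.6], [485.8, -125.9], [450.5, -84.6], [456.1, -168.1]]
scrbase [[500.5, 389.6], [494.8, 343.3], [393.1, 352.5], [397.4, 400.2]]
scrtop [[476.1, 380.3], [472.8, 358.0], [415.8, 363.4], [417.9, 385.4]]
tape [[433.0, 243.7]]
wrench [[510.4, 433.4], [656.0, 438.0], [495.5, 449.5], [495.8, 413.9]]
jar [[701.6, 291.0]]
```

```bash
cat >> h.py <<'E'
def plan(W,start=None):
    """W: list of (x,y,z,yaw); prints tool-axis shares for each move from the one before"""
    s=arm.observe(); print("t",s["clock"].__round__(2),"pos",s["tool_pos"].round(1),"rot",s["ee_rot"].round(3),"F",s["wrist_force"].round(1),"w",round(s["gripper_width"],3),"g",round(s["grip_force"],1))
    p=np.array(start[:3] if start else s["tool_pos"]);y=start[3] if start else s["ee_rot"][2]
    for w in W:
        d=np.array(w[:3])-p; c,q=np.cos(y),np.sin(y)
        t=np.array([c*d[0]+q*d[1], q*d[0]-c*d[1], -d[2]])
        print(w,"xyz",(t/400).round(4).tolist(),"roll",round(-(w[3]-y)/np.pi,4),"mm",round(np.linalg.norm(d)),"rows",round(np.linalg.norm(d)/62.5,1))
        p=np.array(w[:3]);y=w[3]
E
python3 - <<'E'
from h import *
plan([(330,-250,270,.1),(400,0,270,-.098),(446,250,270,-.098),(446,371,200,-.098),(446,371,101,-.098)],(187.8,-490.3,303.9,.366))
E
```

```text
t 0.1 pos [ 187.7 -490.   303.4] rot [-3.141 -0.     0.366] F [-0.4  0.6 -0.2] w 1.003 g 0.0
(330, -250, 270, 0.1) xyz [0.547, -0.4337, 0.0847] roll 0.0847 mm 281 rows 4.5
(400, 0, 270, -0.098) xyz [0.2365, -0.6044, 0.0] roll 0.063 mm 260 rows 4.2
(446, 250, 270, -0.098) xyz [0.0533, -0.6333, 0.0] roll -0.0 mm 254 rows 4.1
(446, 371, 200, -0.098) xyz [-0.0296, -0.301, 0.175] roll -0.0 mm 140 rows 2.2
(446, 371, 101, -0.098) xyz [0.0, -0.0, 0.2475] roll -0.0 mm 99 rows 1.6
```

Emit:
servo_tool([
  {"claw": 0.6, "xyz": [0.547, -0.434, 0.085], "roll": 0.085},
  {"claw": 0.6, "xyz": [0.547, -0.434, 0.085], "roll": 0.085},
  {"claw": 0.6, "xyz": [0.547, -0.434, 0.085], "roll": 0.085},
  {"claw": 0.6, "xyz": [0.547, -0.434, 0.085], "roll": 0.085},
  {"claw": 0.6, "xyz": [0.547, -0.434, 0.085], "roll": 0.085},
])

```text
clock: 0.72
tool_pos: [330.6, -247.1, 269.5]
ee_rot: [-3.14, 0.0, 0.101]
wrist_force: [-0.1, -0.5, 0.2]
gripper_width: 0.602
grip_force: 0.0
```

Emit:
servo_tool([
  {"claw": 0.6, "xyz": [0.2365, -0.6044, 0], "roll": 0.063},
  {"claw": 0.6, "xyz": [0.2365, -0.6044, 0], "roll": 0.063},
  {"claw": 0.6, "xyz": [0.2365, -0.6044, 0], "roll": 0.063},
  {"claw": 0.6, "xyz": [0.2365, -0.6044, 0], "roll": 0.063},
  {"claw": 0.6, "xyz": [0.2365, -0.6044, 0], "roll": 0.063},
])

```text
clock: 1.35
tool_pos: [400.3, 3.1, 269.8]
ee_rot: [-3.141, 0.0, -0.095]
wrist_force: [0.3, -0.2, 0.7]
gripper_width: 0.602
grip_force: 0.0
```

Emit:
servo_tool([
  {"claw": 0.6, "xyz": [0.053, -0.633, 0], "roll": 0},
  {"claw": 0.6, "xyz": [0.053, -0.633, 0], "roll": 0},
  {"claw": 0.6, "xyz": [0.053, -0.633, 0], "roll": 0},
  {"claw": 0.6, "xyz": [0.053, -0.633, 0], "roll": 0},
  {"claw": 0.6, "xyz": [0.053, -0.633, 0], "roll": 0},
])

```text
clock: 1.98
tool_pos: [435.0, 71.5, 269.7]
ee_rot: [-3.092, 0.002, -0.031]
wrist_force: [0.0, -0.1, 0.9]
gripper_width: 0.598
grip_force: 0.0
```

Run:
```python
from h import *
plan([(446,371,200,-.098),(446,371,101,-.098)])
```

```text
t 1.98 pos [435.   71.5 269.7] rot [-3.092e+00  2.000e-03 -3.100e-02] F [ 0.  -0.1  0.9] w 0.598 g 0.0
(446, 371, 200, -0.098) xyz [0.0046, -0.7491, 0.1742] roll 0.0214 mm 308 rows 4.9
(446, 371, 101, -0.098) xyz [0.0, -0.0, 0.2475] roll -0.0 mm 99 rows 1.6
```

Run:
```python
from h import *
s=arm.observe();print(s["joint_pos"].round(3),s["joint_velocities"].round(3),s["tau"].round(1))
```

```text
[-0.032  0.154 -0.427  0.992  0.049  3.141] [ 0.02   0.052  0.066  0.013  0.011 -0.002] [  0.1 -42.8  31.3  -0.    0.2   0. ]
```

Emit:
servo_tool([
  {"claw": 0.6, "xyz": [0, 0, 0], "roll": 0},
])

```text
clock: 2.1
tool_pos: [434.8, 71.7, 269.7]
ee_rot: [-3.092, 0.002, -0.03]
wrist_force: [-0.3, 0.3, 0.6]
gripper_width: 0.6
grip_force: 0.0
```

Run:
```python
from h import *
s=arm.observe();print(s["joint_pos"].round(3),s["joint_velocities"].round(3),s["tau"].round(1),s["tool_pos"],s["ee_rot"])
```

```text
[-0.031  0.153 -0.427  0.992  0.049  3.141] [ 0.001 -0.005 -0.007  0.001 -0.002 -0.001] [  0.1 -42.2  31.8  -0.1   0.2   0. ] [434.84562305  71.65390951 269.70576776] [-3.09236860e+00  1.80592977e-03 -3.04576255e-02]
```

Emit:
servo_tool([
  {"claw": 0.6, "xyz": [0, 0, 0], "roll": -0.25},
  {"claw": 0.6, "xyz": [0, 0, 0], "roll": -0.25},
  {"claw": 0.6, "xyz": [0, 0, 0], "roll": -0.25},
  {"claw": 0.6, "xyz": [0, 0, 0], "roll": -0.25},
  {"claw": 0.6, "xyz": [0, 0, 0], "roll": -0.25},
])

```text
clock: 2.72
tool_pos: [434.5, 71.9, 269.8]
ee_rot: [-3.106, -0.034, 0.755]
wrist_force: [-0.2, -0.4, 0.0]
gripper_width: 0.598
grip_force: 0.0
```

Run:
```python
from h import *
s=arm.observe();print(s["joint_pos"].round(3),s["tool_pos"],s["ee_rot"])
```

```text
[-0.031  0.153 -0.428  0.992  0.049  2.355] [434.50591548  71.86465176 269.8134785 ] [-3.10555585 -0.03362009  0.75524547]
```

```bash
cat >> h.py <<'E'
def plan(W,gp=54.):
    """W: list of grasp-point (x,y,z,yaw). Keeps present tilt."""
    s=arm.observe(); print("t",round(s["clock"],2),"tcp",s["tool_pos"].round(1),"rot",s["ee_rot"].round(3),"F",s["wrist_force"].round(1),"M",s["moment"].round(2),"w",round(s["gripper_width"],3),"g",round(s["grip_force"],1),"q1,6",s["joint_pos"][[0,5]].round(2))
    Rm=R.from_euler("xyz",s["ee_rot"]); a=Rm.as_matrix(); p=s["tool_pos"]+gp*a[:,2]; y=np.arctan2(a[1,0],a[0,0])
    print("gp",p.round(1),"yaw",round(y,3),"axis",a[:,2].round(3))
    for w in W:
        d=np.array(w[:3])-p; t=Rm.inv().apply(d); dy=(w[3]-y+np.pi)%(2*np.pi)-np.pi
        print(w,"xyz",(t/400).round(4).tolist(),"roll",round(-dy/np.pi,4),"rows",round(max(np.linalg.norm(d)/62.5,abs(dy)/.187),1))
        Rm=Rm*R.from_rotvec([0,0,-dy]);p=np.array(w[:3]);y=w[3]
E
python3 - <<'E'
from h import *
plan([(446,100,215,1.6),(446,240,215,2.4),(446,371.5,150,3.044),(446,371.5,46,3.044)])
E
```

```text
t 2.73 tcp [434.5  71.9 269.8] rot [-3.106 -0.034  0.755] F [-0.2 -0.4  0. ] M [-0.09 -0.04 -0.05] w 0.598 g 0.0 q1,6 [-0.03  2.35]
gp [434.5  74.5 215.9] yaw 0.755 axis [-0.     0.049 -0.999]
(446, 100, 215, 1.6) xyz [0.0645, -0.0265, 0.0053] roll -0.2689 rows 4.5
(446, 240, 215, 2.4) xyz [0.3494, 0.0104, 0.0172] roll -0.2546 rows 4.3
(446, 371.5, 150, 3.044) xyz [0.2162, 0.2364, 0.1785] roll -0.205 rows 3.4
(446, 371.5, 46, 3.044) xyz [-0.0013, -0.0127, 0.2597] roll -0.0 rows 1.7
```

Emit:
servo_tool([
  {"claw": 0.6, "xyz": [0.0645, -0.0265, 0.005], "roll": -0.269},
  {"claw": 0.6, "xyz": [0.0645, -0.0265, 0.005], "roll": -0.269},
  {"claw": 0.6, "xyz": [0.0645, -0.0265, 0.005], "roll": -0.269},
  {"claw": 0.6, "xyz": [0.0645, -0.0265, 0.005], "roll": -0.269},
  {"claw": 0.6, "xyz": [0.0645, -0.0265, 0.005], "roll": -0.269},
])

```text
clock: 3.35
tool_pos: [446.0, 97.5, 269.0]
ee_rot: [3.14, -0.049, 1.602]
wrist_force: [0.3, -0.7, -0.4]
gripper_width: 0.599
grip_force: 0.0
```

Emit:
servo_tool([
  {"claw": 0.6, "xyz": [0.349, 0.0104, 0.017], "roll": -0.2546},
  {"claw": 0.6, "xyz": [0.349, 0.0104, 0.017], "roll": -0.2546},
  {"claw": 0.6, "xyz": [0.349, 0.0104, 0.017], "roll": -0.2546},
  {"claw": 0.6, "xyz": [0.349, 0.0104, 0.017], "roll": -0.2546},
  {"claw": 0.6, "xyz": [0.349, 0.0104, 0.017], "roll": -0.2546},
])

```text
clock: 3.98
tool_pos: [445.9, 237.7, 269.0]
ee_rot: [3.106, -0.034, 2.402]
wrist_force: [-0.0, -0.4, -0.4]
gripper_width: 0.601
grip_force: 0.0
```

Emit:
servo_tool([
  {"claw": 0.6, "xyz": [0.216, 0.2364, 0.1785], "roll": -0.205},
  {"claw": 0.6, "xyz": [0.216, 0.2364, 0.1785], "roll": -0.205},
  {"claw": 0.6, "xyz": [0.216, 0.2364, 0.1785], "roll": -0.205},
  {"claw": 0.6, "xyz": [0.216, 0.2364, 0.1785], "roll": -0.205},
  {"claw": 0.6, "xyz": [0.216, 0.2364, 0.1785], "roll": -0.205},
])

```text
clock: 4.6
tool_pos: [445.9, 368.9, 203.8]
ee_rot: [3.093, -0.006, 3.042]
wrist_force: [1.1, 0.3, 0.8]
gripper_width: 0.601
grip_force: 0.0
```

Run:
```python
from h import *
P=cams.camera_params("wrist");im=cams.grab_frame("wrist");cv2.imwrite("pics/w1.png",im[:,:,::-1])
plan([(446,371.5,46,3.044)])
```

```text
t 4.65 tcp [446.1 368.8 204.1] rot [ 3.093 -0.005  3.041] F [ 0.7 -0.5 -0.1] M [-0.11 -0.03  0.01] w 0.601 g 0.0 q1,6 [0.55 0.65]
gp [446.1 371.4 150.2] yaw 3.041 axis [-0.     0.049 -0.999]
(446, 371.5, 46, 3.044) xyz [-0.0012, -0.0125, 0.2601] roll -0.001 rows 1.7
```

View pics/w1.png

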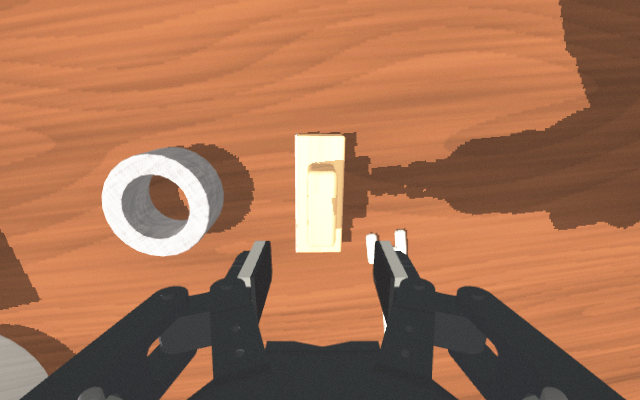

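The wrist view shows the scraper between the pads, with its base at (295–343, 135–251). The wrench prongs are at (372,245) and (400,240), and the tape is at (162,203). I'll check this by casting rays.

Run:
```python
from h import *
print(onz("wrist",[(295,135),(343,135),(342,251),(296,251)],22).tolist())
print(onz("wrist",[(310,170),(335,170),(333,247),(307,247)],60).tolist(),onz("wrist",[(372,263),(372,236),(400,230)],5).tolist())
```

```text
[[392.4, 361.7], [396.5, 400.4], [499.3, 391.0], [494.1, 349.8]]
[[415.0, 371.0], [416.9, 388.6], [476.2, 381.7], [473.7, 362.0]] [[524.4, 420.5], [495.6, 422.1], [492.8, 449.4]]
```

Emit:
servo_tool([
  {"claw": 0.6, "xyz": [-0.0012, -0.006, 0.13], "roll": 0},
  {"claw": 0.6, "xyz": [-0.0012, -0.0065, 0.26], "roll": 0},
  {"claw": 0.6, "xyz": [-0.0012, -0.0065, 0.26], "roll": 0},
  {"claw": 0.2, "xyz": [-0.0012, -0.0065, 0.26], "roll": 0},
], squeeze=60)

```text
clock: 5.15
tool_pos: [447.2, 371.7, 101.9]
ee_rot: [3.091, -0.004, 3.043]
wrist_force: [0.6, -0.4, 0.5]
gripper_width: 0.405
grip_force: 0.0
```

Emit:
servo_tool([
  {"claw": 0.0, "xyz": [0, 0, 0], "roll": 0},
  {"claw": 0.0, "xyz": [0, 0, 0], "roll": 0},
  {"claw": 0.0, "xyz": [0, 0, 0], "roll": 0},
  {"claw": 0.0, "xyz": [0, 0, 0], "roll": 0},
  {"claw": 0.0, "xyz": [0, 0, 0], "roll": 0},
])

```text
clock: 5.78
tool_pos: [447.7, 371.8, 103.1]
ee_rot: [3.091, -0.001, 3.044]
wrist_force: [-0.8, -2.7, 8.0]
gripper_width: 0.243
grip_force: 58.5
```

Emit:
servo_tool([
  {"claw": 0.0, "xyz": [0, 0, -0.1], "roll": 0},
  {"claw": 0.0, "xyz": [0, 0, -0.28], "roll": 0},
  {"claw": 0.0, "xyz": [0, 0, -0.28], "roll": 0},
  {"claw": 0.0, "xyz": [0, 0, -0.28], "roll": 0},
])

```text
clock: 6.28
tool_pos: [447.0, 366.3, 213.9]
ee_rot: [3.09, -0.002, 3.045]
wrist_force: [-0.4, -0.4, -1.4]
gripper_width: 0.245
grip_force: 59.5
```

Run:
```python
from h import *
# block origin target over plate: saw local (-70,95)
o=np.array([553,-100.5]);c,s=np.cos(.15),np.sin(.15)
L=lambda x,y:(o+[c*x-s*y,s*x+c*y]).round(1).tolist()
print(L(-70,95),L(-70,-140))
plan([(455,200,175,3.29),(*L(-70,92),150,3.29),(*L(-70,92),103,3.29)])
```

```text
[469.6, -17.0] [504.7, -249.4]
t 6.28 tcp [447.  366.3 213.9] rot [ 3.090e+00 -2.000e-03  3.045e+00] F [-0.4 -0.4 -1.4] M [-0.06 -0.    0.04] w 0.245 g 59.5 q1,6 [0.54 0.64]
gp [447.1 369.  159.9] yaw 3.045 axis [ 0.003  0.051 -0.999]
(455, 200, 175, 3.29) xyz [-0.0604, -0.4162, -0.0592] roll -0.0781 rows 2.7
(470.0, -20.0, 150, 3.29) xyz [0.0447, -0.5519, 0.0344] roll -0.0 rows 3.6
(470.0, -20.0, 103, 3.29) xyz [0.0012, -0.0059, 0.1173] roll -0.0 rows 0.8
```

Emit:
servo_tool([
  {"claw": 0.0, "xyz": [-0.06, -0.416, -0.059], "roll": -0.078},
  {"claw": 0.0, "xyz": [-0.06, -0.416, -0.059], "roll": -0.078},
  {"claw": 0.0, "xyz": [-0.06, -0.416, -0.059], "roll": -0.078},
  {"claw": 0.0, "xyz": [-0.06, -0.416, -0.059], "roll": -0.078},
])

```text
clock: 6.78
tool_pos: [453.7, 194.3, 226.5]
ee_rot: [3.093, 0.005, -2.997]
wrist_force: [-0.6, 1.1, -1.9]
gripper_width: 0.247
grip_force: 59.8
```

Emit:
servo_tool([
  {"claw": 0.0, "xyz": [0.045, -0.552, 0.034], "roll": 0},
  {"claw": 0.0, "xyz": [0.045, -0.552, 0.034], "roll": 0},
  {"claw": 0.0, "xyz": [0.045, -0.552, 0.034], "roll": 0},
  {"claw": 0.0, "xyz": [0.045, -0.552, 0.034], "roll": 0},
  {"claw": 0.0, "xyz": [0.045, -0.552, 0.034], "roll": 0},
])

```text
clock: 7.4
tool_pos: [468.9, -24.3, 201.6]
ee_rot: [3.092, 0.005, -2.996]
wrist_force: [0.1, 0.4, -1.8]
gripper_width: 0.246
grip_force: 59.7
```

Run:
```python
from h import *
w=cams.grab_frame("wrist");print(cams.camera_params("wrist"));t=cams.grab_frame("top")
cv2.imwrite("pics/w2.png",w[:,:,::-1]);cv2.imwrite("pics/t2.png",t[:,:,::-1])
o=cv2.vconcat([w[:330],cv2.resize(t[195:300,325:535],None,fx=2.5,fy=2.5,interpolation=cv2.INTER_CUBIC)[:, :].copy() if 0 else cv2.copyMakeBorder(cv2.resize(t[195:300,325:535],None,fx=2.5,fy=2.5,interpolation=cv2.INTER_CUBIC),0,0,0,640-525,cv2.BORDER_CONSTANT)])
print(o.shape);cv2.imwrite("pics/c2.png",o[:,:,::-1])
plan([(470,-20,104,3.29)])
```

```text
{'camera_matrix': array([[307.63499014,   0.        , 322.08982014],
       [  0.        , 307.63499014, 198.37605829],
       [  0.        ,   0.        ,   1.        ]]), 'k1': -0.04743054276731916, 'position': array([397.03412213, -36.25542009, 271.65466037]), 'rotation': array([ 2.84979   , -0.04925147,  1.71698683])}
(592, 640, 3)
t 7.5 tcp [468.7 -22.3 202.1] rot [ 3.092  0.006 -2.994] F [ 0.7  0.4 -0.4] M [-0.05  0.02 -0.  ] w 0.248 g 59.7 q1,6 [-0.23 -0.38]
gp [468.6 -19.6 148.1] yaw -2.994 axis [-0.002  0.05  -0.999]
(470, -20, 104, 3.29) xyz [-0.0027, -0.007, 0.1101] roll -0.0001 rows 0.7
```

View pics/c2.png

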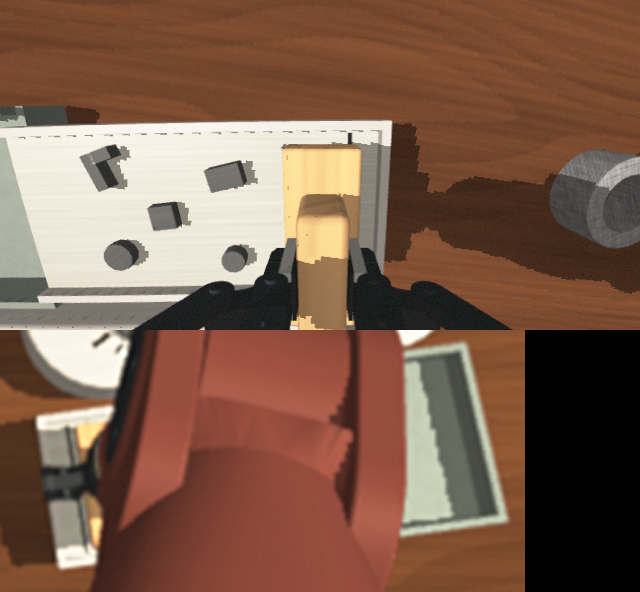

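The wrist view shows the block's near edge at (283–360, 147), the near fence's outer top edge running from (20,127) to (391,121), and all the chips to the left of the block.

Run:
```python
from h import *
o=np.array([553,-100.5]);c,s=np.cos(.15),np.sin(.15)
def l(uv,z): d=onz("wrist",uv,z)-o; return np.c_[c*d[:,0]+s*d[:,1],-s*d[:,0]+c*d[:,1]].round(1).tolist()
print("blocknear top",l([(283,147),(360,149)],121))
print("fence outer",l([(391,121),(20,127)],67),"inner foot",l([(349,144),(30,138)],60))
print("fence far inner?",l([(45,290),(180,290)],67))
print("chips",l([(229,177),(164,216),(103,170),(122,254),(234,258)],62))
```

```text
blocknear top [[-125.5, 75.8], [-124.2, 113.5]]
fence outer [[-135.2, 142.9], [-134.9, -100.0]] inner foot [[-119.5, 116.4], [-127.0, -101.1]]
fence far inner? [[-13.2, -115.0], [-12.2, -10.5]]
chips [[-97.8, 33.3], [-70.1, -15.7], [-104.3, -52.9], [-40.6, -51.8], [-35.8, 31.4]]
```

Run:
```python
from h import *
o=np.array([553,-100.5]);c,s=np.cos(.15),np.sin(.15)
L=lambda x,y,b=(2,.4):(o+np.array(b)+[c*x-s*y,s*x+c*y]).round(1).tolist()
plan([(*L(-70,92),106,3.29),(*L(-70,12),105.5,3.29),(*L(-70,-68),105.5,3.29),(*L(-70,-138),105.5,3.29)])
```

```text
t 7.5 tcp [468.7 -22.3 202.1] rot [ 3.092  0.006 -2.994] F [ 0.7  0.4 -0.4] M [-0.05  0.02 -0.  ] w 0.248 g 59.7 q1,6 [-0.23 -0.38]
gp [468.6 -19.6 148.1] yaw -2.994 axis [-0.002  0.05  -0.999]
(472.0, -19.6, 106, 3.29) xyz [-0.0078, -0.0066, 0.1052] roll -0.0001 rows 0.7
(484.0, -98.7, 105.5, 3.29) xyz [-0.0004, -0.1998, -0.0087] roll -0.0 rows 1.3
(495.9, -177.8, 105.5, 3.29) xyz [-0.0002, -0.1997, -0.01] roll -0.0 rows 1.3
(506.4, -247.0, 105.5, 3.29) xyz [-0.0004, -0.1748, -0.0087] roll -0.0 rows 1.1
```

Emit:
servo_tool([
  {"claw": 0.0, "xyz": [-0.0078, -0.004, 0.06], "roll": 0},
  {"claw": 0.0, "xyz": [-0.0078, -0.0066, 0.106], "roll": 0},
  {"claw": 0.0, "xyz": [-0.0078, -0.0066, 0.106], "roll": 0},
  {"claw": 0.0, "xyz": [-0.0078, -0.0066, 0.106], "roll": 0},
])

```text
clock: 8.0
tool_pos: [472.4, -21.8, 160.2]
ee_rot: [3.092, 0.007, -2.991]
wrist_force: [0.7, 0.7, -0.7]
gripper_width: 0.245
grip_force: 59.8
```

Run:
```python
from h import *
o=np.array([553,-100.5]);c,s=np.cos(.15),np.sin(.15)
def l(uv,z): d=onz("wrist",uv,z)-o; return np.c_[c*d[:,0]+s*d[:,1],-s*d[:,0]+c*d[:,1]].round(1).tolist()
w=cams.grab_frame("wrist");cv2.imwrite("pics/w3.png",w[:,:,::-1])
plan([])
```

```text
t 8.05 tcp [472.5 -22.1 160.4] rot [ 3.092  0.007 -2.992] F [-0.4  0.4 -1.5] M [-0.07  0.05  0.02] w 0.245 g 59.8 q1,6 [-0.23 -0.38]
gp [472.5 -19.4 106.5] yaw -2.992 axis [-0.     0.05  -0.999]
```

View pics/w3.png

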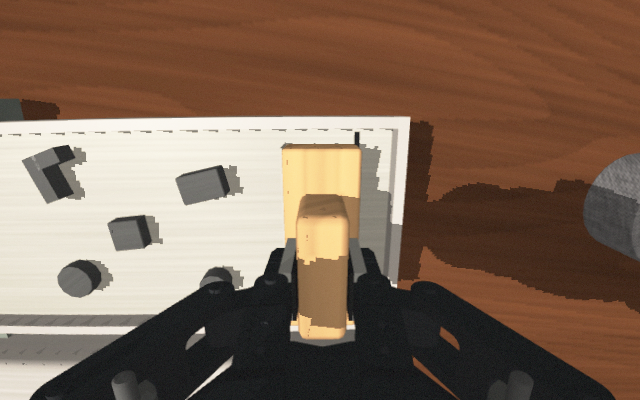

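The block sits between the fences with clearance on both sides and nothing touching. Next is the sweep.

Emit:
servo_tool([
  {"claw": 0.0, "xyz": [0, -0.04, 0], "roll": 0},
  {"claw": 0.0, "xyz": [0, -0.08, -0.001], "roll": 0},
  {"claw": 0.0, "xyz": [0, -0.12, -0.003], "roll": 0},
  {"claw": 0.0, "xyz": [0, -0.16, -0.005], "roll": 0},
  {"claw": 0.0, "xyz": [0, -0.2, -0.007], "roll": 0},
])

```text
clock: 8.68
tool_pos: [484.5, -103.6, 159.2]
ee_rot: [3.093, 0.007, -2.994]
wrist_force: [0.9, 0.5, -0.3]
gripper_width: 0.247
grip_force: 59.7
```

Emit:
servo_tool([
  {"claw": 0.0, "xyz": [0, -0.04, -0.002], "roll": 0},
  {"claw": 0.0, "xyz": [0, -0.08, -0.004], "roll": 0},
  {"claw": 0.0, "xyz": [0, -0.12, -0.006], "roll": 0},
  {"claw": 0.0, "xyz": [0, -0.16, -0.008], "roll": 0},
  {"claw": 0.0, "xyz": [0, -0.2, -0.01], "roll": 0},
])

```text
clock: 9.3
tool_pos: [496.3, -182.5, 159.2]
ee_rot: [3.093, 0.007, -2.993]
wrist_force: [0.1, 1.2, -1.6]
gripper_width: 0.244
grip_force: 59.8
```

Run:
```python
from h import *
o=np.array([553,-100.5]);c,s=np.cos(.15),np.sin(.15)
L=lambda x,y,b=(2,.4):(o+np.array(b)+[c*x-s*y,s*x+c*y]).round(1).tolist()
plan([(*L(-70,-138),106,3.29)])
```

```text
t 9.3 tcp [ 496.3 -182.5  159.2] rot [ 3.093  0.007 -2.993] F [ 0.1  1.2 -1.6] M [ 0.11 -0.02  0.02] w 0.244 g 59.8 q1,6 [-0.51 -0.66]
gp [ 496.3 -179.8  105.3] yaw -2.993 axis [-0.     0.049 -0.999]
(506.4, -247.0, 106, 3.29) xyz [-0.0002, -0.1695, -0.01] roll -0.0 rows 1.1
```

Emit:
servo_tool([
  {"claw": 0.0, "xyz": [0, -0.04, -0.002], "roll": 0},
  {"claw": 0.0, "xyz": [0, -0.08, -0.004], "roll": 0},
  {"claw": 0.0, "xyz": [0, -0.12, -0.007], "roll": 0},
  {"claw": 0.0, "xyz": [0, -0.16, -0.009], "roll": 0},
  {"claw": 0.0, "xyz": [0, -0.187, -0.01], "roll": 0},
])

```text
clock: 9.93
tool_pos: [507.4, -256.7, 159.6]
ee_rot: [3.093, 0.007, -2.994]
wrist_force: [0.5, 0.4, -1.6]
gripper_width: 0.245
grip_force: 59.6
```

Emit:
servo_tool([
  {"claw": 0.0, "xyz": [0, 0, 0], "roll": 0},
  {"claw": 0.0, "xyz": [0, 0, -0.1], "roll": 0},
  {"claw": 0.0, "xyz": [0, 0.02, -0.22], "roll": 0},
  {"claw": 0.0, "xyz": [0, 0.04, -0.22], "roll": 0},
])

```text
clock: 10.42
tool_pos: [506.3, -244.5, 251.7]
ee_rot: [3.097, 0.012, -2.993]
wrist_force: [-0.6, 0.4, -1.4]
gripper_width: 0.247
grip_force: 59.8
```

Run:
```python
from h import *
w=cams.grab_frame("wrist");cv2.imwrite("pics/w4.png",w[:,:,::-1])
plan([(475,-60,200,3.2),(410,110,160,3.1),(400,120,51,3.1)])
```

```text
t 10.47 tcp [ 505.3 -242.9  249.7] rot [ 3.094  0.009 -2.992] F [ 0.4  0.9 -2. ] M [-0.   -0.04 -0.08] w 0.248 g 59.8 q1,6 [-0.6  -0.75]
gp [ 505.4 -240.3  195.7] yaw -2.992 axis [ 0.002  0.049 -0.999]
(475, -60, 200, 3.2) xyz [0.008, 0.457, 0.0111] roll 0.0289 rows 2.9
(410, 110, 160, 3.1) xyz [0.1378, 0.4285, 0.1202] roll 0.0318 rows 3.0
(400, 120, 51, 3.1) xyz [0.026, 0.0107, 0.2733] roll -0.0 rows 1.8
```

View pics/w4.png

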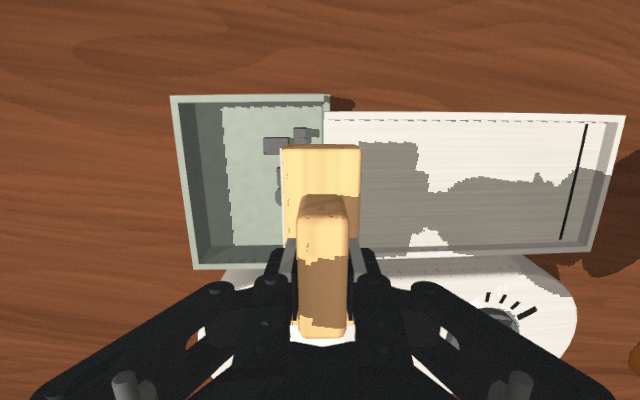

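The table is clear. Chips are visible on the tray floor at (275,145), (302,133) and (279,185), and the block hides the rest. I'll carry the block to a free patch of bench and then check the tray.

Emit:
servo_tool([
  {"claw": 0.0, "xyz": [0.008, 0.457, 0.011], "roll": 0.029},
  {"claw": 0.0, "xyz": [0.008, 0.457, 0.011], "roll": 0.029},
  {"claw": 0.0, "xyz": [0.008, 0.457, 0.011], "roll": 0.029},
  {"claw": 0.0, "xyz": [0.008, 0.457, 0.011], "roll": 0.029},
])

```text
clock: 10.98
tool_pos: [472.7, -59.9, 251.7]
ee_rot: [3.09, -0.0, -3.079]
wrist_force: [-0.1, -0.6, -1.9]
gripper_width: 0.241
grip_force: 59.9
```

Emit:
servo_tool([
  {"claw": 0.0, "xyz": [0.138, 0.4285, 0.12], "roll": 0.032},
  {"claw": 0.0, "xyz": [0.138, 0.4285, 0.12], "roll": 0.032},
  {"claw": 0.0, "xyz": [0.138, 0.4285, 0.12], "roll": 0.032},
  {"claw": 0.0, "xyz": [0.138, 0.4285, 0.12], "roll": 0.032},
  {"claw": 0.0, "xyz": [0.138, 0.4285, 0.12], "roll": 0.032},
])

```text
clock: 11.6
tool_pos: [409.8, 106.1, 212.7]
ee_rot: [3.093, -0.003, 3.099]
wrist_force: [-0.3, 0.0, -0.9]
gripper_width: 0.246
grip_force: 60.0
```

Run:
```python
from h import *
t=cams.grab_frame("top");s=cams.grab_frame("side")
a=cv2.resize(t[190:300,330:540],(630,330),interpolation=cv2.INTER_CUBIC);b=cv2.resize(s[300:390,250:370],(360,270),interpolation=cv2.INTER_CUBIC)
b=cv2.copyMakeBorder(b,0,0,0,270,cv2.BORDER_CONSTANT)
cv2.imwrite("pics/c5.png",cv2.vconcat([a,b])[:,:,::-1])
plan([(400,120,51,3.1)])
```

```text
t 11.7 tcp [410.4 105.3 213.1] rot [ 3.093e+00 -2.000e-03  3.097e+00] F [ 0.1 -0.3 -1.8] M [-0.02 -0.01 -0.  ] w 0.245 g 60.0 q1,6 [0.05 0.09]
gp [410.4 108.  159.1] yaw 3.097 axis [-0.     0.049 -0.999]
(400, 120, 51, 3.1) xyz [0.0266, 0.0156, 0.2714] roll -0.001 rows 1.7
```

View pics/c5.png

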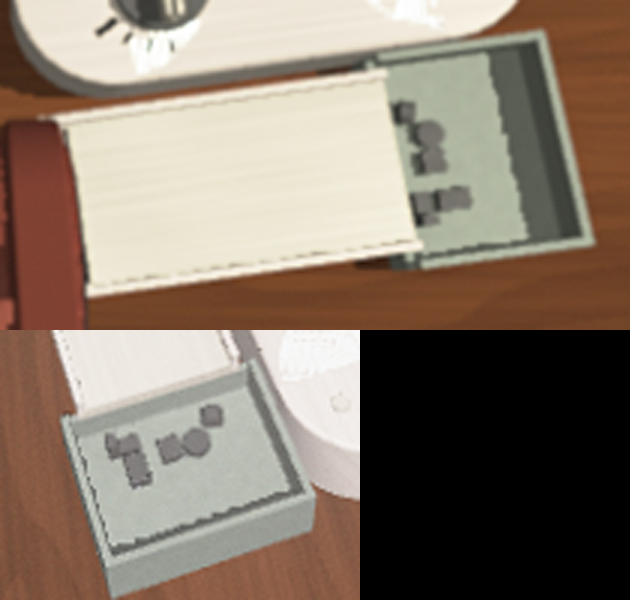

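Both views show all five chips flat on the tray floor. Now I'll put the block down.

Emit:
servo_tool([
  {"claw": 0.0, "xyz": [0.0266, 0.0156, 0.13], "roll": 0},
  {"claw": 0.0, "xyz": [0.0266, 0.0156, 0.25], "roll": 0},
  {"claw": 0.0, "xyz": [0.0266, 0.0156, 0.273], "roll": 0},
  {"claw": 0.0, "xyz": [0.0266, 0.0156, 0.273], "roll": 0},
  {"claw": 0.0, "xyz": [0.0266, 0.0156, 0.273], "roll": 0},
])

```text
clock: 12.32
tool_pos: [400.6, 117.9, 105.5]
ee_rot: [3.092, -0.001, 3.097]
wrist_force: [1.2, 0.4, -1.7]
gripper_width: 0.247
grip_force: 60.5
```

Emit:
servo_tool([
  {"claw": 0.5, "xyz": [0, 0, 0], "roll": 0},
  {"claw": 0.5, "xyz": [0, 0, 0], "roll": 0},
  {"claw": 0.5, "xyz": [0, 0, 0], "roll": 0},
  {"claw": 0.5, "xyz": [0, 0, 0], "roll": 0},
])

```text
clock: 12.82
tool_pos: [399.4, 118.4, 104.5]
ee_rot: [3.092, -0.002, 3.099]
wrist_force: [0.3, 0.7, -0.5]
gripper_width: 0.505
grip_force: 0.0
```

Emit:
servo_tool([
  {"claw": 0.5, "xyz": [0, 0, -0.1], "roll": 0},
  {"claw": 0.5, "xyz": [0, 0, -0.25], "roll": 0},
  {"claw": 0.5, "xyz": [0, 0, -0.4], "roll": 0},
  {"claw": 0.5, "xyz": [0, 0, -0.4], "roll": 0},
])

```text
clock: 13.32
tool_pos: [401.5, 110.6, 268.2]
ee_rot: [3.091, 0.005, 3.099]
wrist_force: [-0.3, 0.8, -1.0]
gripper_width: 0.503
grip_force: 0.0
```

Run:
```python
from h import *
plan([(520,0,200,3.29),(626,-59,185,3.29),(626,-59,110,3.29)])
```

```text
t 13.32 tcp [401.5 110.6 268.2] rot [3.091 0.005 3.099] F [-0.3  0.8 -1. ] M [-0.04 -0.   -0.  ] w 0.503 g 0.0 q1,6 [0.06 0.11]
gp [401.9 113.3 214.3] yaw 3.099 axis [ 0.007  0.05  -0.999]
(520, 0, 200, 3.29) xyz [-0.3069, -0.2718, 0.0237] roll -0.0609 rows 2.6
(626, -59, 185, 3.29) xyz [-0.2397, -0.1868, 0.032] roll -0.0 rows 2.0
(626, -59, 110, 3.29) xyz [0.0028, -0.009, 0.1873] roll -0.0 rows 1.2
```

Move over the dial, then check its position with the wrist camera.

Emit:
servo_tool([
  {"claw": 0.5, "xyz": [-0.307, -0.272, 0.024], "roll": -0.061},
  {"claw": 0.5, "xyz": [-0.307, -0.272, 0.024], "roll": -0.061},
  {"claw": 0.5, "xyz": [-0.307, -0.272, 0.024], "roll": -0.061},
  {"claw": 0.5, "xyz": [-0.307, -0.272, 0.024], "roll": -0.061},
])

```text
clock: 13.82
tool_pos: [518.4, -4.7, 247.2]
ee_rot: [3.092, 0.005, -2.996]
wrist_force: [0.3, 1.1, -0.0]
gripper_width: 0.503
grip_force: 0.0
```

Emit:
servo_tool([
  {"claw": 0.5, "xyz": [-0.24, -0.187, 0.032], "roll": 0},
  {"claw": 0.5, "xyz": [-0.24, -0.187, 0.032], "roll": 0},
  {"claw": 0.5, "xyz": [-0.24, -0.187, 0.032], "roll": 0},
  {"claw": 0.5, "xyz": [-0.24, -0.187, 0.032], "roll": 0},
])

```text
clock: 14.32
tool_pos: [622.2, -60.9, 232.3]
ee_rot: [3.091, 0.005, -2.993]
wrist_force: [-1.5, 0.6, -1.0]
gripper_width: 0.498
grip_force: 0.0
```

Run:
```python
from h import *
w=cams.grab_frame("wrist");s=cams.grab_frame("side")
b=cv2.copyMakeBorder(cv2.resize(s[150:280,220:360],(210,195)),0,0,0,430,cv2.BORDER_CONSTANT)
cv2.imwrite("pics/c6.png",cv2.vconcat([w,b])[:,:,::-1])
plan([(626,-59,110,3.29)])
print(cams.camera_params("wrist")["position"])
```

```text
t 14.43 tcp [622.2 -60.8 233.5] rot [ 3.092  0.006 -2.992] F [ 0.4 -0.1 -0.3] M [-0.06  0.02  0.  ] w 0.502 g 0.0 q1,6 [-0.23 -0.38]
gp [622.2 -58.1 179.5] yaw -2.992 axis [-0.001  0.05  -0.999]
(626, -59, 110, 3.29) xyz [-0.0081, -0.0123, 0.1735] roll 0.0003 rows 1.1
[550.52524392 -74.14789533 303.20889897]
```

View pics/c6.png

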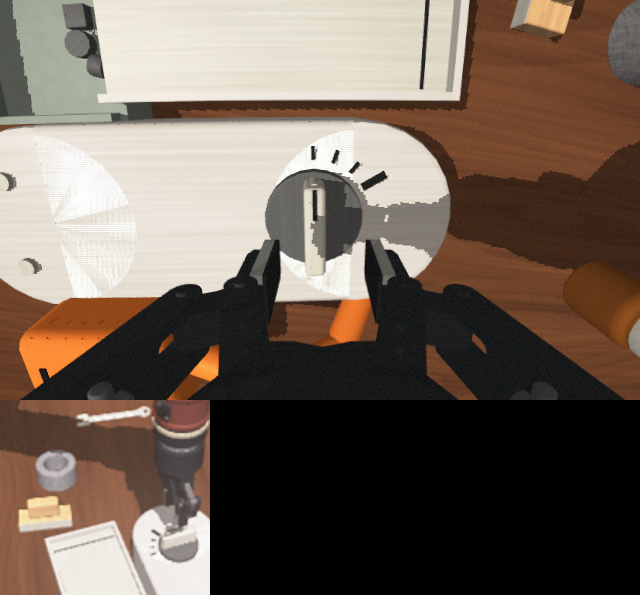

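Run:
```python
from h import *
print(onz("wrist",[(304,184),(325,184),(325,276),(304,276)],120).tolist(), onz("wrist",[(265,216),(362,216),(313,170)],91).tolist())
plan([(626,-59,114,3.29)])
```

```text
[[596.2, -69.5], [594.5, -56.7], [657.8, -47.0], [659.5, -61.1]] [[631.1, -93.7], [621.8, -23.1], [592.6, -63.8]]
t 14.43 tcp [622.2 -60.8 233.5] rot [ 3.092  0.006 -2.992] F [ 0.4 -0.1 -0.3] M [-0.06  0.02  0.  ] w 0.502 g 0.0 q1,6 [-0.23 -0.38]
gp [622.2 -58.1 179.5] yaw -2.992 axis [-0.001  0.05  -0.999]
(626, -59, 114, 3.29) xyz [-0.0081, -0.0118, 0.1635] roll 0.0003 rows 1.1
```

Emit:
servo_tool([
  {"claw": 0.5, "xyz": [-0.0098, -0.0108, 0.08], "roll": 0},
  {"claw": 0.5, "xyz": [-0.0098, -0.0108, 0.15], "roll": 0},
  {"claw": 0.5, "xyz": [-0.0098, -0.0108, 0.1635], "roll": 0},
  {"claw": 0.5, "xyz": [-0.0098, -0.0108, 0.1635], "roll": 0},
  {"claw": 0.2, "xyz": [-0.0098, -0.0108, 0.1635], "roll": 0},
], squeeze=80)

```text
clock: 15.05
tool_pos: [628.4, -62.4, 169.3]
ee_rot: [3.093, 0.009, -2.993]
wrist_force: [0.0, -0.9, 0.0]
gripper_width: 0.299
grip_force: 0.0
```

Emit:
servo_tool([
  {"claw": 0.0, "xyz": [0, 0, 0], "roll": 0},
  {"claw": 0.0, "xyz": [0, 0, 0], "roll": 0},
  {"claw": 0.0, "xyz": [0, 0, 0], "roll": 0},
  {"claw": 0.0, "xyz": [0, 0, 0], "roll": 0},
  {"claw": 0.0, "xyz": [0, 0, 0], "roll": 0},
])

```text
clock: 15.68
tool_pos: [628.3, -62.1, 169.4]
ee_rot: [3.093, 0.009, -2.993]
wrist_force: [-1.8, 3.8, 7.4]
gripper_width: 0.15
grip_force: 78.3
```

Run:
```python
from h import *
x,y=626.7,-58.6
plan([(x,y,114,3.29-a) for a in(.4,.75,1.08)])
```

```text
t 15.68 tcp [628.3 -62.1 169.4] rot [ 3.093  0.009 -2.993] F [-1.8  3.8  7.4] M [-0.19  0.24  0.04] w 0.15 g 78.3 q1,6 [-0.23 -0.38]
gp [628.4 -59.4 115.4] yaw -2.993 axis [ 0.002  0.049 -0.999]
(626.7, -58.6, 114, 2.89) xyz [0.004, 0.0025, 0.0036] roll 0.1275 rows 2.1
(626.7, -58.6, 114, 2.54) xyz [0.0, 0.0, 0.0] roll 0.1114 rows 1.9
(626.7, -58.6, 114, 2.21) xyz [0.0, 0.0, 0.0] roll 0.105 rows 1.8
```

Emit:
servo_tool([
  {"claw": 0.0, "xyz": [0.002, 0.001, 0], "roll": 0.04},
  {"claw": 0.0, "xyz": [0.002, 0.001, 0], "roll": 0.08},
  {"claw": 0.0, "xyz": [0.002, 0.001, 0], "roll": 0.12},
  {"claw": 0.0, "xyz": [0.002, 0.001, 0], "roll": 0.16},
  {"claw": 0.0, "xyz": [0.002, 0.001, 0], "roll": 0.18},
])

```text
clock: 16.3
tool_pos: [628.4, -61.9, 169.4]
ee_rot: [3.096, -0.017, 2.723]
wrist_force: [2.2, 3.4, 4.5]
gripper_width: 0.147
grip_force: 77.9
```

Run:
```python
from h import *
plan([(626.7,-58.6,114,2.2)])
```

```text
t 16.3 tcp [628.4 -61.9 169.4] rot [ 3.096 -0.017  2.723] F [2.2 3.4 4.5] M [-0.3  -0.53  0.08] w 0.147 g 77.9 q1,6 [-0.23  0.19]
gp [628.5 -59.3 115.4] yaw 2.723 axis [ 0.003  0.049 -0.999]
(626.7, -58.6, 114, 2.2) xyz [0.0048, -0.0005, 0.0037] roll 0.1665 rows 2.8
```

Forces are low. I'll continue to about 1.08 rad.

Emit:
servo_tool([
  {"claw": 0.0, "xyz": [0.002, 0, 0], "roll": 0.04},
  {"claw": 0.0, "xyz": [0.002, 0, 0], "roll": 0.08},
  {"claw": 0.0, "xyz": [0.002, 0, 0], "roll": 0.12},
  {"claw": 0.0, "xyz": [0.002, 0, 0], "roll": 0.15},
  {"claw": 0.0, "xyz": [0.002, 0, 0], "roll": 0.166},
])

```text
clock: 16.92
tool_pos: [628.1, -61.7, 169.4]
ee_rot: [3.109, -0.037, 2.202]
wrist_force: [5.2, 3.1, 2.9]
gripper_width: 0.145
grip_force: 78.2
```

Emit:
servo_tool([
  {"claw": 0.0, "xyz": [0, 0, 0], "roll": 0},
  {"claw": 0.0, "xyz": [0, 0, 0], "roll": 0},
  {"claw": 0.0, "xyz": [0, 0, 0], "roll": 0},
  {"claw": 0.0, "xyz": [0, 0, 0], "roll": 0},
  {"claw": 0.0, "xyz": [0, 0, 0], "roll": 0},
])

```text
clock: 17.55
tool_pos: [628.2, -61.7, 169.4]
ee_rot: [3.109, -0.037, 2.205]
wrist_force: [5.5, 3.5, 2.3]
gripper_width: 0.147
grip_force: 78.2
```

Run:
```python
from h import *
plan([])
w=cams.grab_frame("wrist");s=cams.grab_frame("side")
b=cv2.copyMakeBorder(cv2.resize(s[150:280,220:360],(210,195)),0,0,0,430,cv2.BORDER_CONSTANT)
cv2.imwrite("pics/c7.png",cv2.vconcat([w,b])[:,:,::-1])
```

```text
t 17.55 tcp [628.2 -61.7 169.4] rot [ 3.109 -0.037  2.205] F [5.5 3.5 2.3] M [-0.29 -0.85  0.22] w 0.147 g 78.2 q1,6 [-0.23  0.7 ]
gp [628.4 -59.  115.5] yaw 2.205 axis [ 0.004  0.049 -0.999]
```

View pics/c7.png

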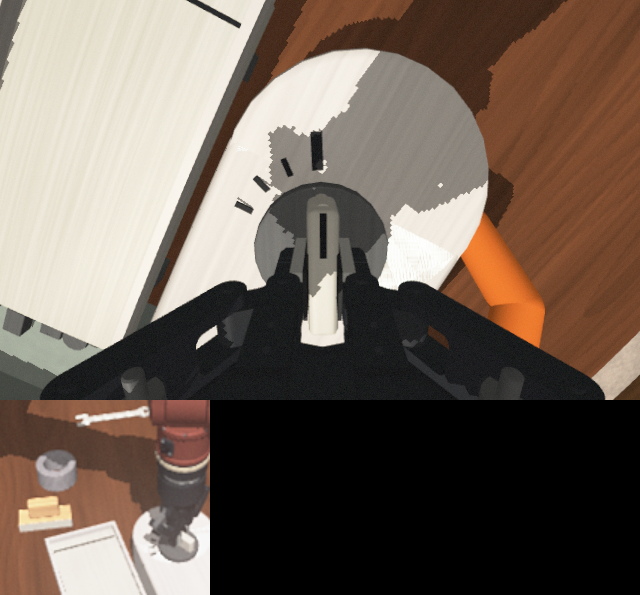

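The pointer at (323,215) lines up with the long wide mark at (317,150), and I estimate the dial at 1.08 rad. The block stands flat on the bench and the grip is firm at 78 N.

```bash
python3 -c "
from plant import arm
print(arm.close_job())"
```

```text
the job is handed in; nothing more can be done
None
```

I've handed the job in, though the hand-in returned no verdict: all five offcuts are in the tray, the block is back flat on the bench, and the gripper is still holding the dial at its third click (about 1.08 rad by my estimate, 78 N grip).

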